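# Hold the hidden bolt head behind the bracket

## Task

The nut runner in front of the red bracket is turning the nut, and the bolt just spins along with it. Clear the gap behind the bracket by taking out the steel column and standing it upright in the blue cup (set it down, do not drop it), then reach down into the gap, grip the bolt's hex head firmly between the fingers and stop it turning. Finish while still holding the head still; leave the jar, the vial rack and the spanner alone.

Things in the scene. Friction and masses are not known exactly. Their poses are not given: they have to be found in the camera images.
- station: Fixed work station on an 8 mm thick aluminium base, left or right of the robot's middle line, turned up to 0.3 rad. Origin: on the bench straight below the bolt head's centre; z up, x from the bracket across the gap (away from the robot), y along the bracket. The gap behind the bracket is 58 mm wide (x = -19 to +39 mm) and open at both ends.
- bracket_top (a point): Middle of the red bracket's top edge, 112 mm above the bench. The bracket is an upright plate 6 mm thick (station x = -25 to -19 mm) and 140 mm wide in y. On its robot side, on the bolt's axis: nut and steel chuck (26 mm diameter, to x = -65 mm) and the grey nut runner (48 mm diameter, to x = -135 mm).
- housing_top (a point): Middle of the top of the low white junction box beyond the gap, 77 mm above the bench; the box is fixed, 100 mm deep (station x = +39 to +139 mm) and 160 mm wide in y.
- bolt_head (a point): Centre of the steel hex bolt head in the gap, 80 mm above the bench, 19 mm behind the bracket's back face: 18 mm across flats, 14 mm thick along the bolt axis; 12 mm of thinner shank shows between bracket and head. Its x axis is the bolt axis (level, along station x); y and z turn with the head. Yellow mark on one flat and the end face. Fingers from above straddle it along station y.
- bolt (a joint): Turn of the bolt (rad). 0: yellow mark up, two flats upright, square to station y; flats come upright every 1.047 rad. The drive turns it steadily in the positive sense at about 0.2 rad/s with 0.03 N m, against a drag of 0.15 N m s/rad. Gripped between two finger pads with about 15 N or more it stops at once, at whatever angle it then has, on flats or corners (18 to 21 mm wide).
- column_center (a point): Centre of the loose steel column: rod 160 mm long, 12 mm thick, about 120 g, 15 mm wide end fittings 22 mm long, green band; z along it. It starts upright in a fixed black socket in the gap (18 mm bore, 22 mm deep, rim 33 mm above the bench), at station x = +21 mm, y within 45 mm either way; its centre 91 mm, its top 171 mm above the bench. It pulls out straight up.
- cup: Loose heavy blue cup (450 g), open at the top, on the bench on the other side of the robot's middle line from the station. Origin: centre of its underside. 95 mm high, 46 mm outer and 36 mm inner diameter, inner floor 8 mm up, foot flange 72 mm across, 6 mm thick. A column standing in it has its centre about 88 mm above the bench and may lean up to about 0.25 rad.
- jar_center (a point): Bystander: amber glass jar with grey cap, 60 mm diameter, 100 mm high; this point is its middle, 50 mm up.
- vials_center (a point): Bystander: white rack of small vials, 110 x 70 mm, 42 mm high; this point is its middle, 21 mm up.
- spanner_grip (a point): Bystander: steel spanner 140 mm long lying on the bench near the robot; this point is on its handle.

How it is judged:
By the outcome, as a careful person would: the job done as asked, in the order asked, and still so for the second after the job is handed in, while the arm keeps its last pose, push and grip.
It also fails if it takes over 58 s, if anything falls off the work surface, if the arm or the gripper's body presses on something with over 40 N, if the wrist force passes 120 N, or if a joint passes its speed limit or range.

## Robot

A 6-joint arm with a two-finger parallel gripper is mounted at the origin on the work surface. World frame = base frame: x ahead of the robot, y to its left, z up, the work surface at z = 0. Lengths are in m, angles in rad, forces in N, time in s.
With the tool pointing down it reaches from about 0.35 to 0.775 m from the base axis. Payload 7.3 kg.
Tool frame: the origin (TCP) lies at the very end of the fingers, on their centre line; the grasp point (between the pads) lies 19 mm behind it; x points along the fingers, y is the direction in which the jaws open and shut, and the axes are right-handed (so a half turn about x gives the same grasp; the last joint's range is limited). The gripper opens to 92 mm and grips with 3 to 60 N. Pads are 19 mm wide; open, the fingers measure 130 mm over their backs; the gripper's body (75 mm by 190 mm) begins 47 mm behind the grasp point.
Start: joints at [1.041, 0.342, 1.524, -0, 1.275, -0.146], TCP at [0.197, 0.487, 0.203] pointing down, gripper open.
Joint ranges: [-2.53, 2.53], [-0.77, 2.02], [0.04, 2.7], [-1, 4.14], [0.28, 2.66], [-3.11, 3.11]. Speed limits (rad/s): [2.57, 2.57, 3.14, 3.14, 3.14, 3.14].

## Interface

Orientations are given as [roll, pitch, yaw] about the fixed x, y, z axes, in that order (R = Rz(yaw) Ry(pitch) Rx(roll)).
In Python, from cell import robot gives the robot as it stands.
- The arm moves only by the tool play_rows, never from a script. Its argument "moves" is a list that holds one entry, the list of rows, each a list of 5 numbers: the shift along the tool's x, y, z in m, then the turn about the tool's x in degrees, then the opening, from -1 (shut) to 1 (fully open), so that 0 is half open. A call has exactly 10 rows; each row shifts and turns the pose as measured when the row begins, along the tool's axes as they then stand; what a row does not reach is not made up. A row lasts 1/10 s, in which the tool goes at most 50 mm and 8.59 degrees, less where a joint would pass 70% of its speed; a pose out of reach is approached as far as the arm can. A call with a gripper value outside its range is refused whole. The fingers move at their own pace and stop on an object; "grip_force" is the grip in N (left out, the last holds). Time passes only in rows, so rows that do not move let the fingers close, or fill a call up. It gives the time, the measured TCP pose, the force and the opening at its end, in the units of the state.
- robot.observe(): the state, without advancing time (a new reading comes with each control period).
- robot.read_camera(name): name is "scene" or "top" or "wrist"; returns the picture (384x512x3 uint8, red, green, blue); there is no depth.
- robot.get_calibration(name): a dict with "mtx" (3x3 intrinsics, pixels), "view" (4x4, takes a point from world to camera coordinates). Camera axes: x right, y up, looking along -z (the intrinsics and any distortion apply to the point x, -y, -z); pixel columns grow to the right and rows downward; lengths in m; the calibration is good to about 2 mm. A picture is of the moment at which its call begins: read the wrist's pose just before it. get_calibration takes no time and is no camera call; for the wrist camera it gives the pose at the moment of the call.
- robot.hand_in(): hands the job in, once; it reports no verdict.
Trained networks look in the newest picture that a camera, given by its name, has taken for a name from the list of things; names that differ only in an ending like _2 or _b are one class to them, and where a whole thing is asked for, a point or a joint stands for the part that bears it (a point fixed in the world has none). Each returns a list of dicts, best first, with "score" (0 to 1); they miss things now and then, are a little off and sometimes report something else, mostly with a low value. They report only what shows in the picture. A call takes as long as a camera call.
- robot.spot_in(camera, label): "point" ([column, row] in pixels, amid what is visible of it).
The state is a dict: "time": time; "qpos": joint angles; "qvel": joint speeds; "joint_efforts": joint torques, N m; "tool_pos": TCP position; "tool_rot": TCP orientation; "contact_force": force on the tool from outside, world axes, zero at the start; "torque": the same for the moment, N m; "opening": finger opening in m.
Only numpy, scipy, OpenCV 4.12 (cv2) and the standard library are available. Lean on these libraries where they do the work, as an engineer would, in place of code of your own. Each camera call takes 0.05 s, during which the arm holds its last target.

## Working session

There is one attempt and no reset: what is moved stays moved. The work goes in short steps, Python scripts to look and compute and a tool call to move; the robot and the scene stay as the last step left them, time stands still between calls to the robot, and variables do not carry over. Pictures are saved under pics/ and viewed, and the job is handed in when it is done.

Besides the shell and the picture viewer there is one more tool, called after "Request:" by a JSON object that holds its "name" and its "arguments". play_rows: Moves the arm, as the interface text tells. Its arguments: {"type":"object","properties":{"moves":{"type":"array"},"grip_force":{"type":"number"}},"required":["moves"]}

```bash
ls; mkdir -p pics
python3 - <<'E'
from cell import robot
import cv2
o=robot.observe();print(o)
for n in ["scene","top","wrist"]:
    im=robot.read_camera(n);cv2.imwrite(f"pics/a_{n}.png",im[:,:,::-1])
    c=robot.get_calibration(n);print(n,c)
    for l in ["bracket_top","housing_top","bolt_head","column_center","cup","jar_center","vials_center","spanner_grip"]:
        r=robot.spot_in(n,l)
        print(l,[(x["point"],round(x["score"],2)) for x in r[:2]])
    print(robot.observe()["time"])
E
```

```text
pics
{'time': 0.0, 'qpos': array([ 1.04094735e+00,  3.42739238e-01,  1.52505178e+00, -2.99455609e-05,
        1.27538411e+00, -1.46037280e-01]), 'qvel': array([-1.23669918e-04,  3.10405727e-04, -5.04028476e-04, -5.97638449e-04,
        9.75044289e-05,  1.15978254e-03]), 'joint_efforts': array([ 1.61944776e-03, -4.31245422e+01, -2.44222802e+01,  7.18597183e-02,
        5.59482677e-02, -2.06335158e-04]), 'tool_pos': array([0.19636291, 0.48640091, 0.20212429]), 'tool_rot': array([-1.69874076,  1.56921359, -2.08254372]), 'contact_force': array([ 0.27483853,  0.40498254, -0.20926912]), 'torque': array([-0.03000504,  0.00965929, -0.04199424]), 'opening': 0.09162987162274544}
scene {'mtx': array([[461.25672517,   0.        , 252.65134228],
       [  0.        , 461.25672517, 190.80418828],
       [  0.        ,   0.        ,   1.        ]]), 'view': array([[-0.75972392,  0.65019117,  0.00842669,  0.41373652],
       [-0.34344699, -0.41224161,  0.84386078,  0.0925667 ],
       [ 0.55214466,  0.6382071 ,  0.53649601, -1.54224543],
       [ 0.        ,  0.        ,  0.        ,  1.        ]])}
[... 972 characters left out ...]
2.8, 202.7], 0.66)]
jar_center [([151.9, 202.0], 0.81), ([218.8, 184.0], 0.42)]
vials_center [([398.1, 214.8], 0.91)]
spanner_grip [([264.3, 233.9], 0.49)]
0.9
wrist {'mtx': array([[337.21800827,   0.        , 256.12593484],
       [  0.        , 337.21800827, 188.43376978],
       [  0.        ,   0.        ,   1.        ]]), 'view': array([[ 0.37472525,  0.92713489,  0.00137081, -0.52499242],
       [-0.88970983,  0.36001402, -0.28072464,  0.03447139],
       [-0.26076312,  0.10397499,  0.95978737, -0.39028486],
       [ 0.        ,  0.        ,  0.        ,  1.        ]])}
bracket_top []
housing_top []
bolt_head []
column_center []
cup []
jar_center []
vials_center []
spanner_grip []
1.35
```

Run:
```python
import cv2
a=cv2.imread("pics/a_scene.png");b=cv2.imread("pics/a_top.png")
cv2.imwrite("pics/a_s2.png",cv2.resize(a[130:310,140:400],None,fx=3,fy=3,interpolation=cv2.INTER_CUBIC))
cv2.imwrite("pics/a_t2.png",cv2.resize(b[120:280,140:400],None,fx=3,fy=3,interpolation=cv2.INTER_CUBIC))
```

```text
(no output)
```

View pics/a_s2.png

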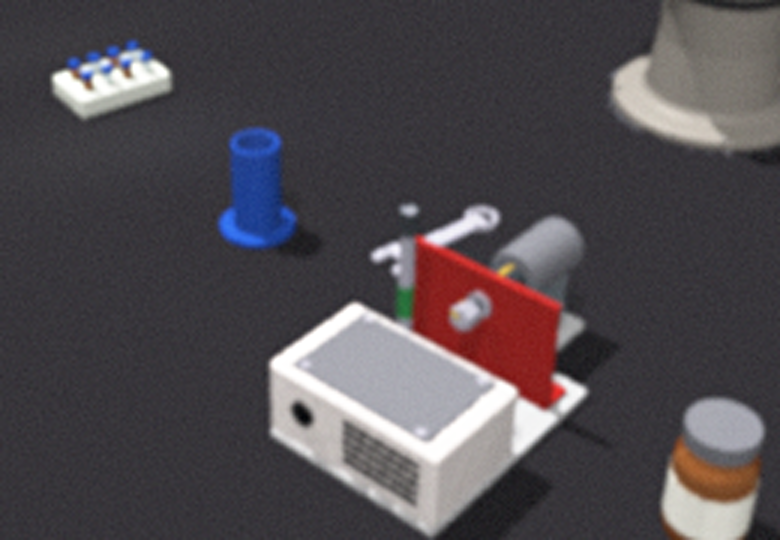

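View pics/a_t2.png

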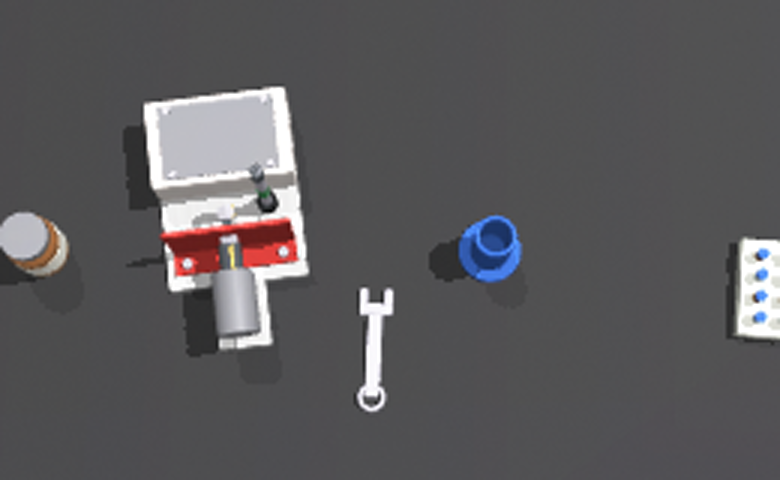

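View pics/a_top.png

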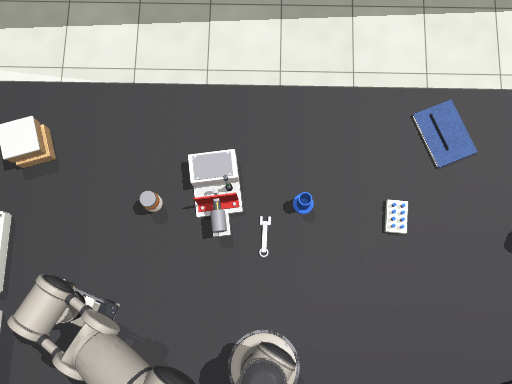

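The scene camera shows the station with its column at crop (409,209), and the cup at (257,140). In the top view the column top is at crop (257,172) and the cup rim at (495,238). I'll fit the poses from those.

```bash
cat > h.py <<'E'
import numpy as np
from cell import robot
def proj(c,P):
    P=np.atleast_2d(P);q=P@c["view"][:3,:3].T+c["view"][:3,3]
    return np.c_[c["mtx"][0,0]*q[:,0]/-q[:,2]+c["mtx"][0,2], c["mtx"][1,1]*-q[:,1]/-q[:,2]+c["mtx"][1,2]]
def st(p,P):
    P=np.atleast_2d(P);c,s=np.cos(p[2]),np.sin(p[2])
    return np.c_[p[0]+c*P[:,0]-s*P[:,1],p[1]+s*P[:,0]+c*P[:,1],P[:,2]]
E
cat > fit.py <<'E'
from h import *
from scipy.optimize import least_squares
S=robot.get_calibration("scene");T=robot.get_calibration("top")
H=[[.139,.08,.077],[.139,-.08,.077],[.039,-.08,.077],[.039,.08,.077]]
B=[[-.022,.07,.112],[-.022,-.07,.112]]
Bs=[[-.019,-.07,.112],[-.019,.07,.112]]
t=np.array([[145,103],[285,88],[297,173],[155,188],[163,236],[296,221]])/3+[140,120]
s=np.array([[432,460],[270,362],[356,303],[515,388],[418,238],[558,303]])/3+[140,130]
Hs=H+Bs
ct=np.array([[257,170]])/3+[140,120];cs=np.array([[409,209]])/3+[140,130]
ut=np.array([[495,238]])/3+[140,120];us=np.array([[257,140]])/3+[140,130]
def f(p,full=False):
    col=[[.021,p[3],.171]]
    r=[proj(T,st(p,H+B))-t,proj(S,st(p,Hs))-s,proj(T,st(p,col))-ct,proj(S,st(p,col))-cs]
    return np.vstack(r).ravel()
R=least_squares(f,[.55,.1,0,0],loss='soft_l1');print(R.x);print(f(R.x).reshape(-1,2).round(1).tolist())
g=lambda q:np.vstack([proj(T,[[q[0],q[1],.095]])-ut,proj(S,[[q[0],q[1],.095]])-us]).ravel()
Q=least_squares(g,[.5,-.1]);print("cup",Q.x,Q.fun)
c=st(R.x,[[.021,R.x[3],.171]]);print("col",c, "head",R.x[:2])
E
python3 fit.py
```

```text
[ 0.55904548  0.16890606  0.13334155 -0.04311648]
[[-0.4, -0.8], [0.4, -1.1], [-0.5, -0.6], [-1.2, -0.2], [-0.9, -0.5], [-1.9, -0.4], [0.9, -1.4], [-0.7, -2.3], [-0.2, -2.4], [1.5, -1.0], [-1.8, -1.3], [-0.2, 0.9], [-0.1, 0.4], [0.2, -1.2]]
cup [ 0.53557671 -0.12487784] [ 0.08793601 -0.52893198  0.38270366 -0.42838273]
col [[0.58559126 0.1289642  0.171     ]] head [0.55904548 0.16890606]
```

```bash
cat >> h.py <<'E'
from scipy.spatial.transform import Rotation as Ro
def pose():
    o=robot.observe();return o["tool_pos"],Ro.from_euler("xyz",o["tool_rot"]).as_matrix(),o
def to(target,ydir=None):
    p,R,o=pose();d=R.T@(np.array(target)-p)
    print("t",o["time"],"pos",p.round(4),"shift mm",(d*1000).round(1),"open",o["opening"],"F",o["contact_force"].round(1))
    print("toolx",R[:,0].round(4),"tooly",R[:,1].round(3))
    if ydir is not None:
        v=R.T@np.array([*ydir,0.]);a=np.degrees(np.arctan2(v[2],v[1]))
        a=(a+90)%180-90;print("turn",a,"q6",o["qpos"][5])
        R2=R@Ro.from_euler("x",a,degrees=True).as_matrix();print("after turn shift mm",(R2.T@(np.array(target)-p)*1000).round(1))
E
python3 - <<'E'
from h import *
y=.1333;to([.5856,.129,.25],[-np.sin(y),np.cos(y)])
E
```

```text
t 1.35 pos [0.1966 0.4868 0.2028] shift mm [ -47.2 -186.1  494.7] open 0.09153250814333425 F [-0.2  0.4  1.1]
toolx [ 0.e+00  1.e-04 -1.e+00] tooly [0.374 0.927 0.   ]
turn -29.627944718903315 q6 -0.14600087487278934
after turn shift mm [ -47.2 -406.3  338. ]
```

Request:
{"name": "play_rows", "arguments": {"moves": [[[-0.012,0,0,-7.4,1],[-0.012,0,0,-7.4,1],[-0.012,0,0,-7.4,1],[-0.012,0,0,-7.4,1],[0,-0.03,0.025,0,1],[0,-0.03,0.025,0,1],[0,-0.03,0.025,0,1],[0,-0.03,0.025,0,1],[0,-0.03,0.025,0,1],[0,-0.03,0.025,0,1]]], "grip_force": 30}}

```text
time: 2.35
tool_pos: [0.375, 0.3304, 0.2528]
tool_rot: [1.192, 1.569, 1.357]
contact_force: [0.9, 0.6, 0.6]
opening: 0.0918
```

Run:
```python
from h import *
y=.1333;to([.5856,.129,.25],[-np.sin(y),np.cos(y)])
```

```text
t 2.35 pos [0.375  0.3304 0.2528] shift mm [   2.5 -233.2  174.7] open 0.0918165134305081 F [0.9 0.6 0.6]
toolx [ 4.0e-04  1.7e-03 -1.0e+00] tooly [-0.164  0.986  0.002]
turn 1.8075683830528675 q6 -1.1680874934905379
after turn shift mm [   2.5 -227.6  181.9]
```

Request:
{"name": "play_rows", "arguments": {"moves": [[[0,-0.025,0.02,1.8,1],[0,-0.025,0.02,0,1],[0,-0.025,0.02,0,1],[0,-0.025,0.02,0,1],[0,-0.025,0.02,0,1],[0,-0.025,0.02,0,1],[0,-0.025,0.02,0,1],[0,-0.025,0.02,0,1],[0,-0.025,0.02,0,1],[0,0,0,0,1]]]}}

```text
time: 3.35
tool_pos: [0.5945, 0.1179, 0.252]
tool_rot: [0.627, 1.569, 0.753]
contact_force: [-0.7, -0.4, -1.1]
opening: 0.0917
```

Run:
```python
from h import *
import cv2
y=.1333;to([.5856,.129,.25],[-np.sin(y),np.cos(y)])
for n in ["wrist","scene","top"]:
    c=robot.get_calibration(n)
    im=robot.read_camera(n);cv2.imwrite(f"pics/b_{n}.png",im[:,:,::-1])
    p=[.559,.1689,.1333]
    print(n,proj(c,st(p,[[.021,-.043,.171],[.021,-.043,.149],[0,0,.08],[-.022,.07,.112],[-.022,-.07,.112],[.039,-.08,.077],[.039,.08,.077]])).round(1).tolist())
    for l in ["column_center","bolt_head","cup"]: print(l,[(x["point"],round(x["score"],2)) for x in robot.spot_in(n,l)[:2]])
```

```text
t 3.35 pos [0.5945 0.1179 0.252 ] shift mm [ 2.  12.1 -7.4] open 0.09174602190373911 F [-0.7 -0.4 -1.1]
toolx [ 0.0016  0.0015 -1.    ] tooly [-0.126  0.992  0.001]
turn -0.40740123949356644 q6 -1.6285280778030349
after turn shift mm [ 2.  12.2 -7.4]
wrist [[271.1, 178.5], [269.9, 172.1], [308.3, 136.7], [388.9, 117.2], [239.7, 118.4], [233.1, 172.8], [380.0, 171.6]]
column_center [([270.1, 170.8], 0.85)]
bolt_head [([310.9, 136.3], 0.77), ([174.5, 29.7], 0.73)]
cup [([51.1, 77.2], 0.81)]
scene [[276.6, 198.5], [276.3, 206.5], [295.1, 234.1], [326.5, 231.3], [278.3, 207.5], [258.5, 228.6], [313.2, 258.3]]
column_center [([275.7, 215.9], 0.47)]
bolt_head [([295.4, 236.6], 0.55)]
cup [([225.7, 193.5], 0.83)]
top [[225.5, 177.1], [226.1, 178.7], [215.5, 191.1], [193.5, 198.2], [236.7, 193.3], [238.5, 177.1], [190.5, 182.5]]
column_center [([226.0, 178.6], 0.51)]
bolt_head []
cup [([302.1, 203.9], 0.67)]
```

View pics/b_wrist.png

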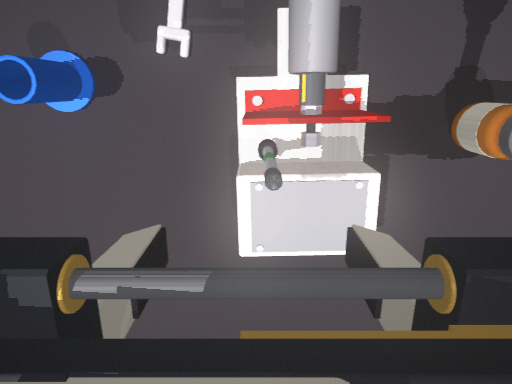

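View pics/b_scene.png

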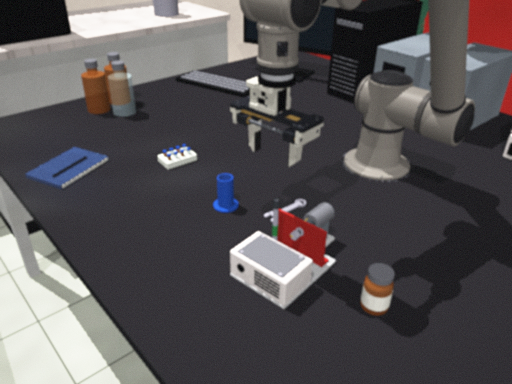

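Run:
```python
import cv2
b=cv2.imread("pics/b_wrist.png")
cv2.imwrite("pics/b_w2.png",cv2.resize(b[70:260,220:400],None,fx=3.1,fy=3.1,interpolation=cv2.INTER_CUBIC))
cv2.imwrite("pics/b_w3.png",cv2.resize(b[40:130,0:110],None,fx=5,fy=5,interpolation=cv2.INTER_CUBIC))
```

```text
(no output)
```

View pics/b_w2.png

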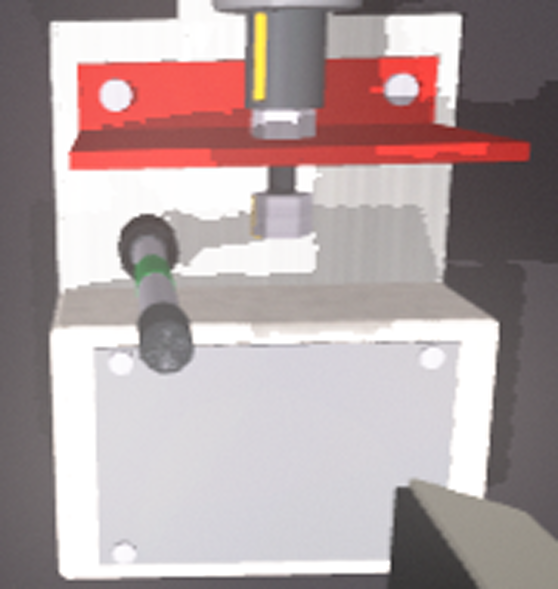

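View pics/b_w3.png

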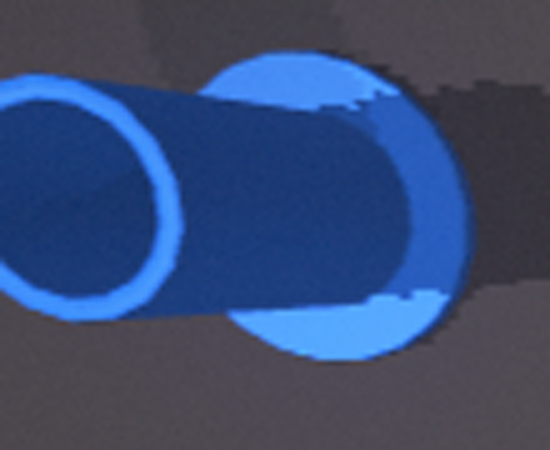

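```bash
cat >> fit.py <<'E'
print("--- with wrist")
W=robot.get_calibration("wrist")
wp=np.array([[52,326],[497,322],[62,577],[71,160],[529,151],[166,351]])/3.1+[220,70]
def f2(p):
    col=[.021,p[3],.171]
    P=[H[2],H[3],H[1],B[1],B[0],col]
    return np.r_[f(p),(proj(W,st(p,P))-wp).ravel()*1.5]
R2=least_squares(f2,R.x,loss='soft_l1');print(R2.x);print(f2(R2.x).reshape(-1,2).round(1).tolist())
print("col",st(R2.x,[[.021,R2.x[3],.171]]))
E
python3 fit.py
```

```text
[ 0.55904548  0.16890606  0.13334155 -0.04311648]
[[-0.4, -0.8], [0.4, -1.1], [-0.5, -0.6], [-1.2, -0.2], [-0.9, -0.5], [-1.9, -0.4], [0.9, -1.4], [-0.7, -2.3], [-0.2, -2.4], [1.5, -1.0], [-1.8, -1.3], [-0.2, 0.9], [-0.1, 0.4], [0.2, -1.2]]
cup [ 0.53557671 -0.12487784] [ 0.08793601 -0.52893198  0.38270366 -0.42838273]
col [[0.58559126 0.1289642  0.171     ]] head [0.55904548 0.16890606]
--- with wrist
[ 0.55902957  0.17499766  0.14101861 -0.04349193]
[[-2.5, -0.6], [-1.7, -1.3], [-2.4, -0.8], [-3.1, -0.0], [-2.7, -0.4], [-3.8, -0.6], [3.5, 0.3], [1.1, -0.6], [1.4, -1.1], [3.8, 0.3], [-0.2, -0.2], [1.9, 2.0], [-2.0, 0.2], [1.9, -0.0], [-2.1, 0.2], [1.8, -0.4], [-3.3, 2.2], [-1.2, -0.0], [-0.4, 1.8], [-0.4, -2.2]]
col [[0.58593398 0.13488904 0.171     ]]
```

```bash
cat >> h.py <<'E'
def ray(c,px,z):
    d=np.array([(px[0]-c["mtx"][0,2])/c["mtx"][0,0],-(px[1]-c["mtx"][1,2])/c["mtx"][1,1],-1.])
    R=c["view"][:3,:3];o=-R.T@c["view"][:3,3];w=R.T@d
    return o+w*(z-o[2])/w[2]
E
python3 - <<'E'
from h import *
W=robot.get_calibration("wrist");S=robot.get_calibration("scene");T=robot.get_calibration("top")
c=lambda x,y:(x/3.1+220,y/3.1+70)
print("cam",-W["view"][:3,:3].T@W["view"][:3,3])
print("col",ray(W,c(166,351),.171),"base",ray(W,c(148,246),.033), "head",ray(W,c(288,221),.08))
for p in [(52,326),(497,322)]:print("h",ray(W,c(*p),.077))
for p in [(71,160),(529,151)]:print("b",ray(W,c(*p),.112))
g=lambda x,y:(x/5,y/5+40)
print("cup rim",ray(W,g(45,198),.095), ray(W,g(340,205),.006))
to(ray(W,c(166,351),.171)+[0,0,.03])
E
```

```text
cam [0.51602611 0.11063943 0.43514706]
col [0.58713412 0.13525859 0.171     ] base [0.58333785 0.13509411 0.033     ] head [0.56082005 0.17830775 0.08      ]
h [0.6085516 0.1027731 0.077    ]
h [0.58686254 0.25847218 0.077     ]
b [0.54699794 0.10335794 0.112     ]
b [0.52629132 0.24118807 0.112     ]
cup rim [ 0.53825297 -0.12381671  0.095     ] [ 0.53646381 -0.11466661  0.006     ]
t 3.95 pos [0.5922 0.1214 0.2532] shift mm [52.2 14.3 -3.3] open 0.09220117274515202 F [ 0.4 -0.1  0.6]
toolx [ 0.0019  0.0026 -1.    ] tooly [-0.13   0.991  0.002]
```

Request:
{"name": "play_rows", "arguments": {"moves": [[[0.005,0.005,0,0,1],[0.005,0.005,0,0,1],[0.005,0,0,0,1],[0.005,0,0,0,1],[0.005,0,0,0,1],[0.005,0,0,0,1],[0.005,0,0,0,1],[0.005,0,0,0,1],[0,0,0,0,1],[0,0,0,0,1]]]}}

```text
time: 4.95
tool_pos: [0.5902, 0.1324, 0.2085]
tool_rot: [1.466, 1.568, 1.597]
contact_force: [-0.6, 0.3, -0.6]
opening: 0.0919
```

Run:
```python
from h import *
import cv2
y=.1333;to([.5856,.131,.2],[-np.sin(y),np.cos(y)])
n="wrist";c=robot.get_calibration(n);np.save("Wc.npy",c["view"])
im=robot.read_camera(n);cv2.imwrite(f"pics/c_wrist.png",im[:,:,::-1])
print(robot.spot_in(n,"column_center"),robot.spot_in(n,"bolt_head")[:1])
to([.5856,.131,.2])
```

```text
t 4.95 pos [0.5902 0.1324 0.2085] shift mm [ 8.5 -0.8 -4.8] open 0.09192237022287203 F [-0.6  0.3 -0.6]
toolx [-1.0e-04  2.4e-03 -1.0e+00] tooly [-0.13   0.991  0.002]
turn -0.15805842446461327 q6 -1.6091932071450241
after turn shift mm [ 8.5 -0.8 -4.8]
[{'point': [254.0, 188.0], 'score': 0.81}] [{'point': [301.6, 145.9], 'score': 0.58}]
t 5.1 pos [0.5903 0.1325 0.2088] shift mm [ 8.8 -0.9 -4.9] open 0.09184952264714792 F [-0.9  0.1 -0.3]
toolx [ 3.0e-04  2.5e-03 -1.0e+00] tooly [-0.13   0.991  0.002]
```

View pics/c_wrist.png

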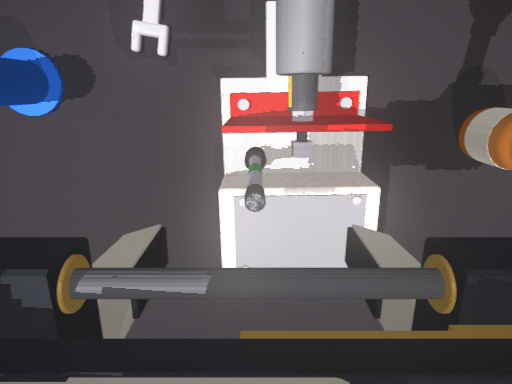

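Run:
```python
from h import *
import cv2
b=cv2.imread("pics/c_wrist.png")
cv2.imwrite("pics/c_w2.png",cv2.resize(b[90:270,210:400],None,fx=4,fy=3.3,interpolation=cv2.INTER_CUBIC))
W=robot.get_calibration("wrist");W["view"]=np.load("Wc.npy")
print("col",ray(W,(255.5,200),.171),"base",ray(W,(255.5,158),.033),"head",ray(W,(301.8,149),.08))
```

```text
col [0.58650816 0.13156314 0.171     ] base [0.58457459 0.1316089  0.033     ] head [0.56138997 0.17184688 0.08      ]
```

View pics/c_w2.png

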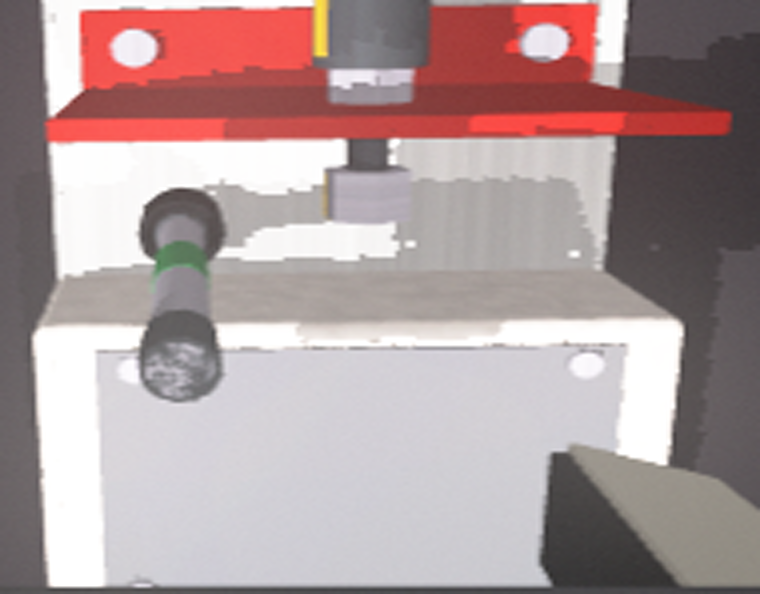

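Request:
{"name": "play_rows", "arguments": {"moves": [[[0.015,0,-0.002,0,1],[0.015,0,-0.002,0,1],[0.015,0,0,0,1],[0.015,0,0,0,1],[0.015,0,0,0,1],[0.01,0,0,0,1],[0.01,0,0,0,1],[0,0,0,0,1],[0,0,0,0,1],[0,0,0,0,1]]]}}

```text
time: 6.1
tool_pos: [0.5895, 0.1325, 0.1145]
tool_rot: [0.208, 1.561, 0.338]
contact_force: [-0.2, 1.0, 0.4]
opening: 0.0913
```

Run:
```python
from h import *
import cv2
to([.5862,.1315,.113])
n="wrist";c=robot.get_calibration(n)
im=robot.read_camera(n);cv2.imwrite(f"pics/d_wrist.png",im[:,:,::-1])
print(proj(c,[[.587,.1315,.171],[.586,.1315,.132]]))
```

```text
t 6.1 pos [0.5895 0.1325 0.1145] shift mm [ 1.4 -0.5 -3.4] open 0.09134397540944238 F [-0.2  1.   0.4]
toolx [ 0.0094  0.0033 -0.9999] tooly [-0.13   0.991  0.002]
[[255.1919353  274.58530133]
 [255.36804604 233.49811163]]
```

View pics/d_wrist.png

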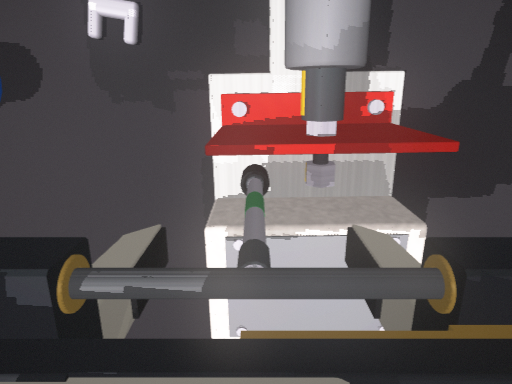

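Request:
{"name": "play_rows", "arguments": {"moves": [[[0,0,-0.003,0,1],[0.001,0,0,0,0],[0,0,0,0,-1],[0,0,0,0,-1],[0,0,0,0,-1],[0,0,0,0,-1],[0,0,0,0,-1],[0,0,0,0,-1],[0,0,0,0,-1],[0,0,0,0,-1]]], "grip_force": 35}}

```text
time: 7.15
tool_pos: [0.5872, 0.1322, 0.1151]
tool_rot: [0.15, 1.558, 0.281]
contact_force: [-0.3, -0.5, -0.3]
opening: 0.0245
```

Run:
```python
from h import *
import cv2
to([.5862,.1315,.113])
n="wrist"
im=robot.read_camera(n);cv2.imwrite(f"pics/e_wrist.png",im[:,:,::-1])
```

```text
t 7.15 pos [0.5872 0.1322 0.1151] shift mm [ 2.1 -0.5 -1.1] open 0.024475079955131245 F [-0.3 -0.5 -0.3]
toolx [ 0.0127  0.0037 -0.9999] tooly [-0.13   0.991  0.002]
```

View pics/e_wrist.png

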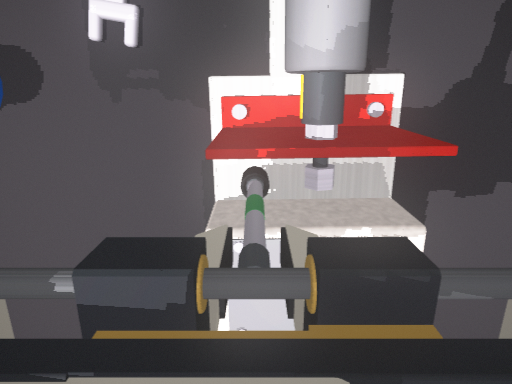

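Request:
{"name": "play_rows", "arguments": {"moves": [[[0,0,-0.001,0,-1],[0,0,0,0,-1],[0,0,0,0,-1],[0,0,0,0,-1],[0,0,0,0,-1],[-0.003,0,0,0,-1],[-0.006,0,0,0,-1],[-0.01,0,0,0,-1],[-0.01,0,0,0,-1],[-0.01,0,0,0,-1]]]}}

```text
time: 8.2
tool_pos: [0.5848, 0.1317, 0.1558]
tool_rot: [0.195, 1.56, 0.325]
contact_force: [-0.7, 0.3, -1.3]
opening: 0.014
```

Run:
```python
from h import *
import cv2
to([.5862,.1315,.113])
n="wrist"
im=robot.read_camera(n);cv2.imwrite(f"pics/f_wrist.png",im[:,:,::-1])
im=robot.read_camera("scene");cv2.imwrite(f"pics/f_scene.png",im[:,:,::-1])
```

```text
t 8.2 pos [0.5848 0.1317 0.1558] shift mm [42.8 -0.5  0.9] open 0.01399569173124415 F [-0.7  0.3 -1.3]
toolx [ 0.0098  0.0033 -0.9999] tooly [-0.13   0.991  0.002]
```

View pics/f_wrist.png

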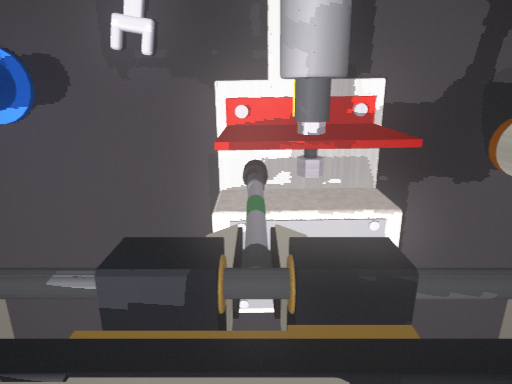

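Request:
{"name": "play_rows", "arguments": {"moves": [[[-0.004,0,0,0,-1],[-0.01,0,0,0,-1],[-0.01,0,0,0,-1],[-0.012,0,0,0,-1],[-0.012,0,0,0,-1],[-0.012,0,0,0,-1],[-0.012,0,0,0,-1],[-0.01,0,0,0,-1],[-0.008,0,0,0,-1],[-0.004,0,0,0,-1]]]}}

```text
time: 9.3
tool_pos: [0.5842, 0.1315, 0.2601]
tool_rot: [0.126, 1.556, 0.257]
contact_force: [-0.4, 0.0, -1.5]
opening: 0.0138
```

Run:
```python
from h import *
import cv2
to([.5362,-.1245,.245])
n="wrist"
im=robot.read_camera(n);cv2.imwrite(f"pics/g_wrist.png",im[:,:,::-1])
im=robot.read_camera("scene");cv2.imwrite(f"pics/g_scene.png",cv2.resize(im[90:290,170:360,::-1],None,fx=3,fy=3))
```

```text
t 9.3 pos [0.5842 0.1315 0.2601] shift mm [  13.4 -247.6  -81.2] open 0.013837217752142363 F [-0.4  0.  -1.5]
toolx [ 0.0143  0.0038 -0.9999] tooly [-0.13   0.991  0.002]
```

View pics/g_wrist.png

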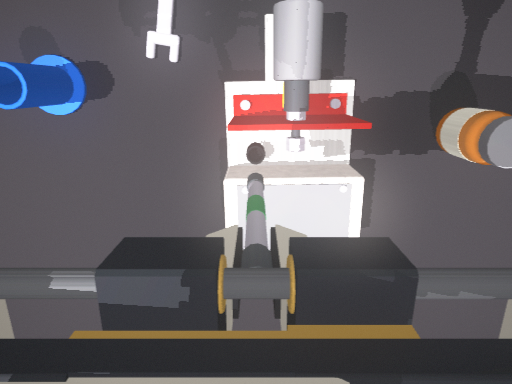

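View pics/g_scene.png

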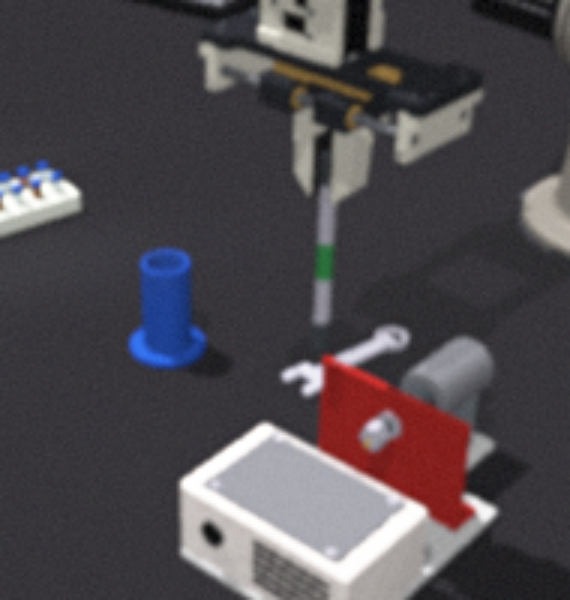

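Request:
{"name": "play_rows", "arguments": {"moves": [[[0,-0.01,-0.003,0,-1],[0,-0.02,-0.007,0,-1],[0,-0.025,-0.008,0,-1],[0,-0.03,-0.01,0,-1],[0,-0.03,-0.01,0,-1],[0,-0.03,-0.01,0,-1],[0,-0.03,-0.01,0,-1],[0,-0.025,-0.008,0,-1],[0,-0.02,-0.007,0,-1],[0,-0.01,-0.003,0,-1]]]}}

```text
time: 10.4
tool_pos: [0.5318, -0.119, 0.2509]
tool_rot: [1.325, 1.567, 1.458]
contact_force: [0.2, 0.5, -1.1]
opening: 0.0141
```

Run:
```python
from h import *
import cv2
n="wrist"
robot.read_camera(n)
to([.5362,-.1245,.245]);c=robot.get_calibration(n);np.save("Wc.npy",c["view"])
im=robot.read_camera(n);cv2.imwrite(f"pics/i_wrist.png",im[:,:,::-1])
to([.5362,-.1245,.245])
print(proj(c,[[.5362,-.1245,.095],[.5362,-.1245,.006]]))
```

```text
t 10.45 pos [ 0.5318 -0.1199  0.2508] shift mm [ 5.8 -5.2  3.8] open 0.014173205835475577 F [ 0.2 -0.7 -1.2]
toolx [ 2.0e-04  3.3e-03 -1.0e+00] tooly [-0.132  0.991  0.003]
t 10.5 pos [ 0.5323 -0.1183  0.251 ] shift mm [ 6.  -6.7  3.1] open 0.014480579164455271 F [-0.3 -0.3 -1.5]
toolx [ 8.0e-04  4.1e-03 -1.0e+00] tooly [-0.132  0.991  0.004]
[[250.48280154 170.77946937]
 [251.27376709 154.68420748]]
```

View pics/i_wrist.png

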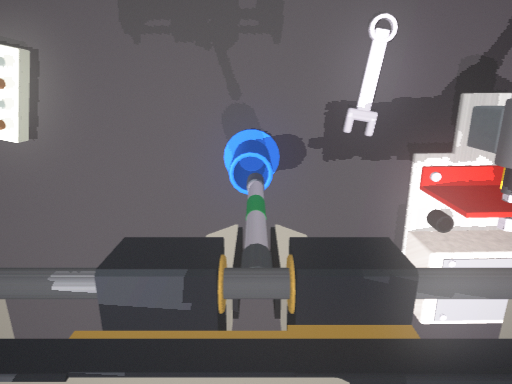

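Run:
```python
from h import *
import cv2
b=cv2.imread("pics/i_wrist.png")
cv2.imwrite("pics/i_w2.png",cv2.resize(b[120:230,200:310],None,fx=5,fy=5,interpolation=cv2.INTER_CUBIC))
W=robot.get_calibration("wrist");W["view"]=np.load("Wc.npy")
print("rim",ray(W,(250,173),.095),"colbot",ray(W,(255.5,180),.147))
```

```text
rim [ 0.53859491 -0.12469512  0.095     ] colbot [ 0.53151145 -0.12006571  0.147     ]
```

View pics/i_w2.png

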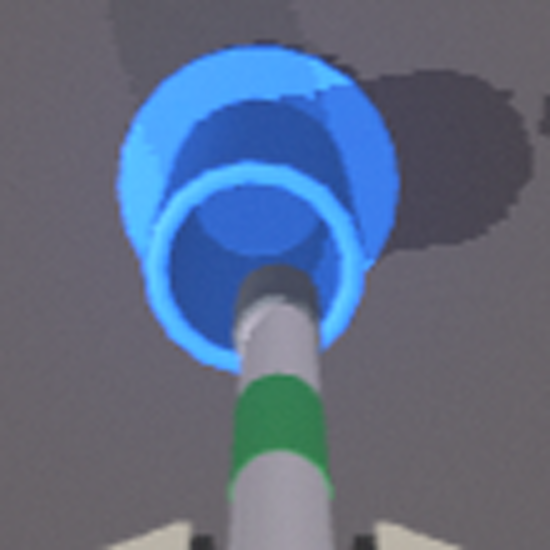

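Request:
{"name": "play_rows", "arguments": {"moves": [[[0,-0.003,0.004,0,-1],[0,-0.002,0.003,0,-1],[0,0,0,0,-1],[0.004,0,0,0,-1],[0.007,0,0,0,-1],[0.007,0,0,0,-1],[0.006,0,0,0,-1],[0.004,0,0,0,-1],[0,0,0,0,-1],[0,0,0,0,-1]]]}}

```text
time: 11.5
tool_pos: [0.5408, -0.1178, 0.2192]
tool_rot: [1.629, 1.564, 1.767]
contact_force: [-0.1, -0.2, -1.3]
opening: 0.0141
```

Run:
```python
from h import *
import cv2
n="wrist"
to([.539,-.1237,.112]);c=robot.get_calibration(n);np.save("Wc.npy",c["view"])
im=robot.read_camera(n);cv2.imwrite("pics/j_w2.png",cv2.resize(im[120:230,200:310,::-1],None,fx=5,fy=5,interpolation=cv2.INTER_CUBIC))
```

```text
t 11.5 pos [ 0.5408 -0.1178  0.2192] shift mm [107.1  -6.3  -2.6] open 0.014129264410944456 F [-0.1 -0.2 -1.3]
toolx [-0.0013  0.0065 -1.    ] tooly [-0.137  0.991  0.007]
```

View pics/j_w2.png

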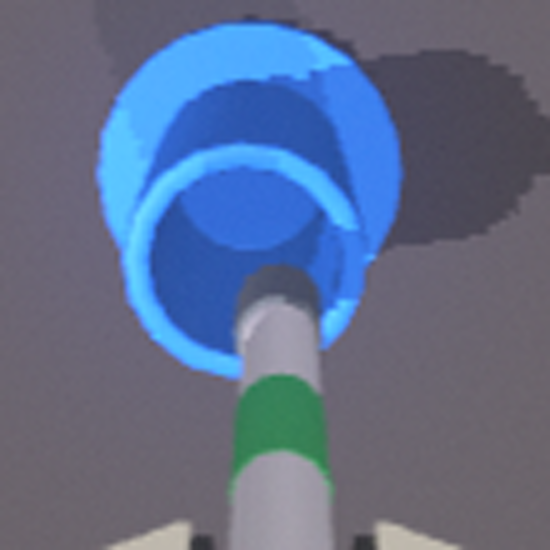

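Run:
```python
from h import *
W=robot.get_calibration("wrist");W["view"]=np.load("Wc.npy")
r=ray(W,(249.9,172.2),.095);b=ray(W,(255.4,180),.1152);p,R,o=pose()
print(r,b,(R.T@(r-b)*1000).round(1),p)
```

```text
[ 0.53893926 -0.12298048  0.095     ] [ 0.54040277 -0.11772089  0.1152    ] [20.2 -5.1 -2.2] [ 0.54080173 -0.11784738  0.21919509]
```

Request:
{"name": "play_rows", "arguments": {"moves": [[[0,-0.003,-0.002,0,-1],[0,-0.002,0,0,-1],[0,0,0,0,-1],[0.006,0,0,0,-1],[0.01,0,0,0,-1],[0.012,0,0,0,-1],[0.012,0,0,0,-1],[0.012,0,0,0,-1],[0.008,0,0,0,-1],[0,0,0,0,-1]]]}}

```text
time: 12.55
tool_pos: [0.5388, -0.1231, 0.154]
tool_rot: [1.694, 1.564, 1.832]
contact_force: [-0.7, -0.1, -0.2]
opening: 0.014
```

Run:
```python
from h import *
import cv2
n="wrist"
to([.539,-.123,.112]);c=robot.get_calibration(n);np.save("Wc.npy",c["view"])
im=robot.read_camera(n);cv2.imwrite("pics/k_w2.png",cv2.resize(im[100:250,180:330,::-1],None,fx=4,fy=4,interpolation=cv2.INTER_CUBIC))
```

```text
t 12.55 pos [ 0.5388 -0.1231  0.154 ] shift mm [42.  -0.2  0.3] open 0.013992210351606641 F [-0.7 -0.1 -0.2]
toolx [-0.0018  0.0067 -1.    ] tooly [-0.137  0.991  0.007]
```

View pics/k_w2.png

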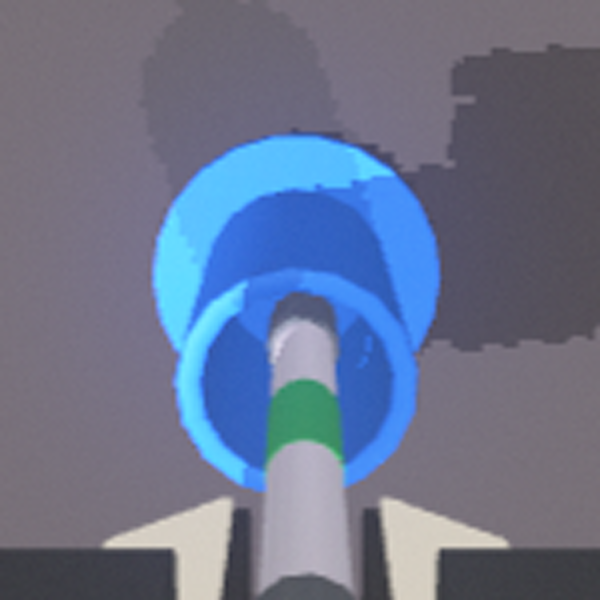

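Request:
{"name": "play_rows", "arguments": {"moves": [[[0.005,0,0,0,-1],[0.007,0,0,0,-1],[0.007,0,0,0,-1],[0.005,0,0,0,-1],[0.004,0,0,0,-1],[0.003,0,0,0,-1],[0.002,0,0,0,-1],[0.001,0,0,0,-1],[0,0,0,0,-1],[0,0,0,0,-1]]]}}

```text
time: 13.6
tool_pos: [0.5402, -0.1234, 0.1191]
tool_rot: [1.052, 1.565, 1.19]
contact_force: [-0.6, -0.1, -0.3]
opening: 0.0143
```

Run:
```python
from h import *
to([.539,-.123,.112])
```

```text
t 13.6 pos [ 0.5402 -0.1234  0.1191] shift mm [ 7.1  0.5 -1.2] open 0.01431913733869183 F [-0.6 -0.1 -0.3]
toolx [ 0.0021  0.0052 -1.    ] tooly [-0.137  0.991  0.005]
```

Request:
{"name": "play_rows", "arguments": {"moves": [[[0.001,0,0,0,-1],[0.001,0,0,0,-1],[0.001,0,0,0,-1],[0.001,0,0,0,-1],[0.001,0,0,0,-1],[0.0005,0,0,0,-1],[0.0005,0,0,0,-1],[0.0005,0,0,0,-1],[0.0005,0,0,0,-1],[0,0,0,0,-1]]]}}

```text
time: 14.6
tool_pos: [0.5406, -0.1235, 0.1121]
tool_rot: [0.834, 1.565, 0.971]
contact_force: [0.6, -0.5, -0.2]
opening: 0.014
```

Run:
```python
from h import *
import cv2
to([.539,-.123,.112])
im=robot.read_camera("scene");cv2.imwrite("pics/l_s.png",cv2.resize(im[100:250,150:300,::-1],None,fx=4,fy=4,interpolation=cv2.INTER_CUBIC))
```

```text
t 14.6 pos [ 0.5406 -0.1235  0.1121] shift mm [ 0.1  0.7 -1.5] open 0.013974840175754052 F [ 0.6 -0.5 -0.2]
toolx [ 0.0033  0.0048 -1.    ] tooly [-0.137  0.991  0.004]
```

View pics/l_s.png

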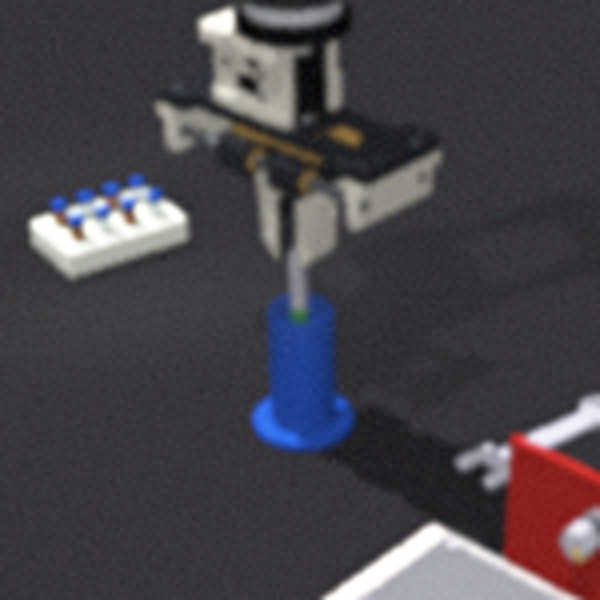

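Request:
{"name": "play_rows", "arguments": {"moves": [[[0.001,0,0,0,-1],[0.001,0,0,0,-1],[0.001,0,0,0,-1],[0.001,0,0,0,-1],[0.001,0,0,0,-1],[0.001,0,0,0,-1],[0.001,0,0,0,-1],[0,0,0,0,-1],[0,0,0,0,-1],[0,0,0,0,-1]]]}}

```text
time: 15.65
tool_pos: [0.5437, -0.1238, 0.1121]
tool_rot: [0.011, 1.557, 0.148]
contact_force: [-1.3, 0.3, -1.6]
opening: 0.0137
```

Run:
```python
from h import *
to([.539,-.123,.112])
```

```text
t 15.65 pos [ 0.5437 -0.1238  0.1121] shift mm [ 0.1  1.4 -4.6] open 0.013722365849703443 F [-1.3  0.3 -1.6]
toolx [ 0.0138  0.0021 -0.9999] tooly [-0.137  0.991  0.   ]
```

Request:
{"name": "play_rows", "arguments": {"moves": [[[0,0,0,0,0],[0,0,0,0,0],[0,0,0,0,0.5],[0,0,0,0,1],[0,0,0,0,1],[0,0,0,0,1],[0,0,0,0,1],[0,0,0,0,1],[0,0,0,0,1],[0,0,0,0,1]]]}}

```text
time: 16.65
tool_pos: [0.544, -0.1239, 0.112]
tool_rot: [-0.0, 1.557, 0.137]
contact_force: [-0.1, -0.0, 0.7]
opening: 0.0888
```

Run:
```python
from h import *
import cv2
to([.539,-.123,.112])
n="wrist"
im=robot.read_camera(n);cv2.imwrite("pics/m_w.png",im[:,:,::-1])
```

```text
t 16.65 pos [ 0.544  -0.1239  0.112 ] shift mm [-0.1  1.6 -4.8] open 0.0887613565112372 F [-0.1 -0.   0.7]
toolx [ 0.014   0.0019 -0.9999] tooly [-0.137  0.991 -0.   ]
```

View pics/m_w.png

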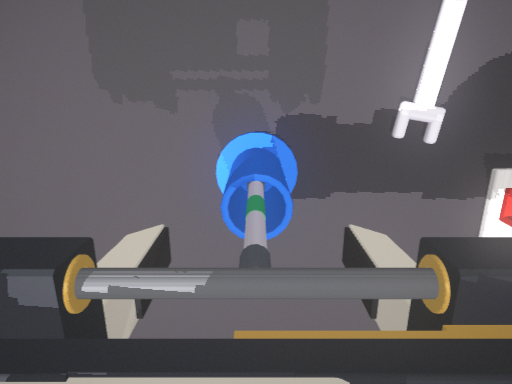

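Request:
{"name": "play_rows", "arguments": {"moves": [[[-0.004,0,0,0,1],[-0.01,0,0,0,1],[-0.015,0,0,0,1],[-0.018,0,0,0,1],[-0.018,0,0,0,1],[-0.018,0,0,0,1],[-0.018,0,0,0,1],[-0.015,0,0,0,1],[-0.008,0,0,0,1],[0,0,0,0,1]]]}}

```text
time: 17.7
tool_pos: [0.5423, -0.1243, 0.2476]
tool_rot: [-0.128, 1.552, 0.009]
contact_force: [0.7, 0.3, -0.4]
opening: 0.0919
```

Run:
```python
from h import *
import cv2
y=.1333
to([.560,.1705,.25],[-np.sin(y),np.cos(y)])
im=robot.read_camera("scene");cv2.imwrite("pics/n_s.png",cv2.resize(im[100:250,150:300,::-1],None,fx=4,fy=4,interpolation=cv2.INTER_CUBIC))
```

```text
t 17.7 pos [ 0.5423 -0.1243  0.2476] shift mm [ -2.  289.5  58. ] open 0.09190924766934015 F [ 0.7  0.3 -0.4]
toolx [ 1.850e-02  2.000e-04 -9.998e-01] tooly [-0.137  0.991 -0.002]
turn 0.2471801341359452 q6 -2.076776887268797
after turn shift mm [ -2.  289.8  56.7]
```

View pics/n_s.png

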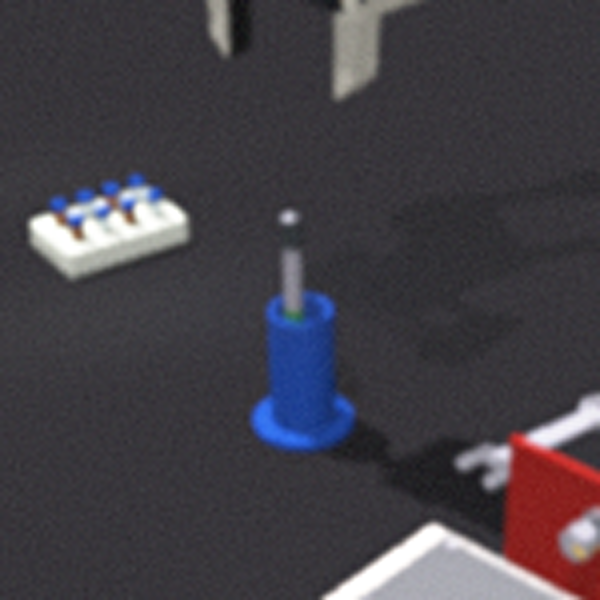

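Request:
{"name": "play_rows", "arguments": {"moves": [[[0,0.015,0.003,0,1],[0,0.03,0.006,0,1],[0,0.035,0.007,0,1],[0,0.04,0.008,0,1],[0,0.04,0.008,0,1],[0,0.04,0.008,0,1],[0,0.035,0.007,0,1],[0,0.03,0.006,0,1],[0,0.015,0.003,0,1],[0,0,0,0,1]]]}}

```text
time: 18.75
tool_pos: [0.5528, 0.1807, 0.2373]
tool_rot: [1.731, 1.567, 1.868]
contact_force: [0.3, -0.3, -0.1]
opening: 0.0919
```

Run:
```python
from h import *
import cv2
y=.1333
robot.read_camera("top")
to([.560,.1705,.25],[-np.sin(y),np.cos(y)])
n="wrist";c=robot.get_calibration(n);np.save("Wc.npy",c["view"])
im=robot.read_camera(n);cv2.imwrite("pics/o_w.png",im[:,:,::-1])
print(robot.spot_in(n,"bolt_head")[:2])
to([.560,.1705,.25])
```

```text
t 18.8 pos [0.5527 0.1797 0.2372] shift mm [-12.8 -10.1   5.9] open 0.09199407940786837 F [-0.5 -0.9 -0.9]
toolx [-0.0016  0.0036 -1.    ] tooly [-0.136  0.991  0.004]
turn 0.18854810232026864 q6 -1.5276722867385113
after turn shift mm [-12.8 -10.1   6. ]
[{'point': [17.2, 109.5], 'score': 0.49}]
t 18.9 pos [0.5535 0.1775 0.2379] shift mm [-12.1  -7.8   5.5] open 0.09201765834092597 F [ 0.3 -0.1  0.1]
toolx [-2.e-04  3.e-03 -1.e+00] tooly [-0.134  0.991  0.003]
```

View pics/o_w.png

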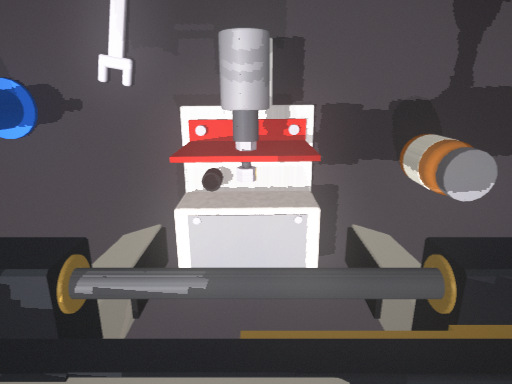

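Run:
```python
from h import *
import cv2
W=robot.get_calibration("wrist");W["view"]=np.load("Wc.npy")
b=cv2.imread("pics/o_w.png")
cv2.imwrite("pics/o_w2.png",cv2.resize(b[130:230,165:330],None,fx=4.5,fy=4.5,interpolation=cv2.INTER_CUBIC))
print(ray(W,(246,174),.08))
```

```text
[0.56126347 0.17106187 0.08      ]
```

View pics/o_w2.png

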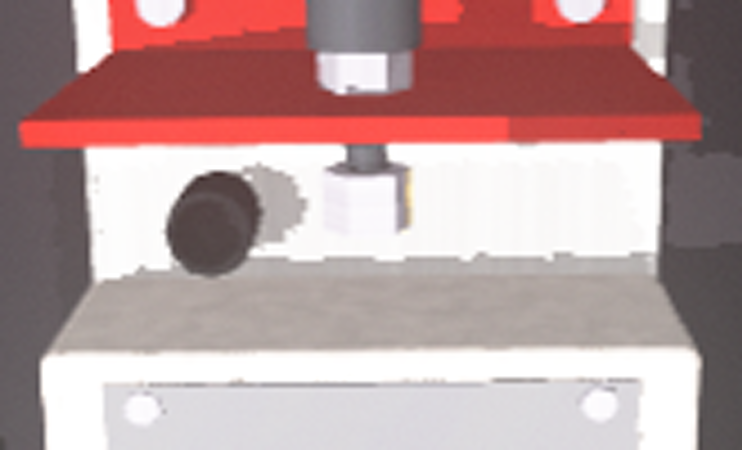

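Request:
{"name": "play_rows", "arguments": {"moves": [[[0,-0.003,0.003,0,1],[0,-0.003,0.003,0,1],[0,0,0,0,1],[0.01,0,0,0,1],[0.015,0,0,0,1],[0.02,0,0,0,1],[0.02,0,0,0,1],[0.015,0,0,0,1],[0.006,0,0,0,1],[0,0,0,0,1]]]}}

```text
time: 19.9
tool_pos: [0.5608, 0.1659, 0.1459]
tool_rot: [1.913, 1.568, 2.037]
contact_force: [-0.4, -0.6, 0.6]
opening: 0.092
```

Run:
```python
from h import *
import cv2
W=robot.get_calibration("wrist");W["view"]=np.load("Wc.npy")
print("brk back",ray(W,(246,162.6),.112))
y=.1333
robot.read_camera("top")
to([.5605,.1708,.061],[-np.sin(y),np.cos(y)])
n="wrist";c=robot.get_calibration(n);np.save("Wc.npy",c["view"])
im=robot.read_camera(n);cv2.imwrite("pics/p_w.png",im[:,:,::-1])
to([.5605,.1708,.061])
print(proj(c,[[.5605,.1708,.08]]))
```

```text
brk back [0.54253841 0.1694162  0.112     ]
t 19.95 pos [0.5611 0.166  0.1464] shift mm [85.4  4.7  0. ] open 0.0915294342763639 F [-0.7 -0.1  0. ]
toolx [-3.0e-04  2.2e-03 -1.0e+00] tooly [-0.124  0.992  0.002]
turn -0.48977941973053873 q6 -1.541115772942503
after turn shift mm [85.4  4.7  0. ]
t 20.0 pos [0.5616 0.1661 0.1472] shift mm [86.2  4.6 -0.6] open 0.0919051194017169 F [ 0.5 -1.3  0.7]
toolx [ 0.0011  0.0025 -1.    ] tooly [-0.124  0.992  0.002]
[[262.2176843  192.94773975]]
```

View pics/p_w.png

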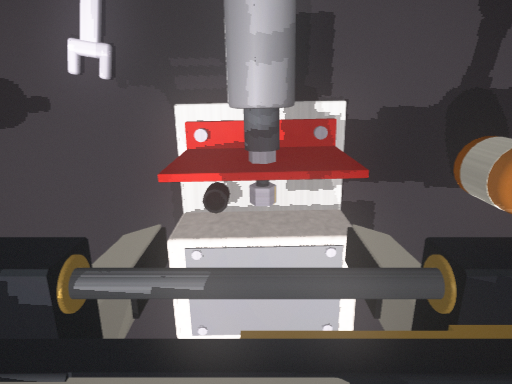

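Request:
{"name": "play_rows", "arguments": {"moves": [[[0,0.003,0.001,0,1],[0,0.002,0,0,1],[0,0,0,0,1],[0.006,0,0,0,1],[0.01,0,0,0,1],[0.012,0,0,0,1],[0.012,0,0,0,1],[0.01,0,0,0,1],[0.005,0,0,0,1],[0,0,0,0,1]]]}}

```text
time: 21.0
tool_pos: [0.5628, 0.172, 0.0886]
tool_rot: [0.563, 1.566, 0.688]
contact_force: [0.2, -0.4, -0.6]
opening: 0.092
```

Run:
```python
from h import *
import cv2
y=.1333
to([.5615,.1708,.061],[-np.sin(y),np.cos(y)])
n="wrist";c=robot.get_calibration(n);np.save("Wc.npy",c["view"])
im=robot.read_camera(n);cv2.imwrite("pics/q_w.png",im[:,:,::-1])
print(proj(c,[[.5615,.1708,.08]]))
```

```text
t 21.0 pos [0.5628 0.172  0.0886] shift mm [27.6 -1.1 -1.6] open 0.09197620482607954 F [ 0.2 -0.4 -0.6]
toolx [ 0.0036  0.0029 -1.    ] tooly [-0.125  0.992  0.002]
turn -0.47856601935653487 q6 -1.5319089116059106
after turn shift mm [27.6 -1.1 -1.6]
[[254.45476468 218.68351614]]
```

View pics/q_w.png

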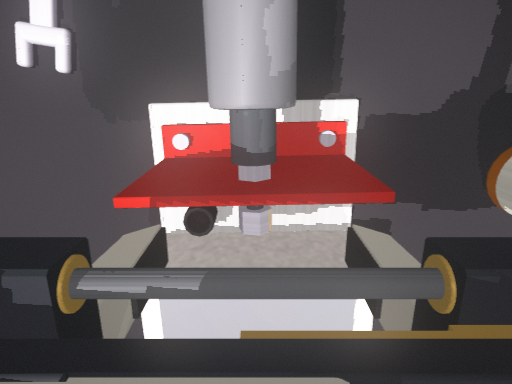

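Request:
{"name": "play_rows", "arguments": {"moves": [[[0.005,-0.001,-0.001,0,1],[0.006,0,0,0,1],[0.006,0,0,0,1],[0.004,0,0,0,1],[0.003,0,0,0,1],[0.001,0,0,0,0],[0,0,0,0,-1],[0,0,0,0,-1],[0,0,0,0,-1],[0,0,0,0,-1]]], "grip_force": 40}}

```text
time: 22.05
tool_pos: [0.5635, 0.1711, 0.0635]
tool_rot: [0.322, 1.562, 0.447]
contact_force: [-0.9, -0.6, 0.3]
opening: 0.0567
```

Run:
```python
from h import *
import cv2
to([.5615,.1708,.062])
n="wrist"
im=robot.read_camera(n);cv2.imwrite("pics/r_w.png",im[:,:,::-1])
```

```text
t 22.05 pos [0.5635 0.1711 0.0635] shift mm [ 1.5 -0.1 -2. ] open 0.05672516542616737 F [-0.9 -0.6  0.3]
toolx [ 0.0075  0.0036 -1.    ] tooly [-0.125  0.992  0.003]
```

View pics/r_w.png

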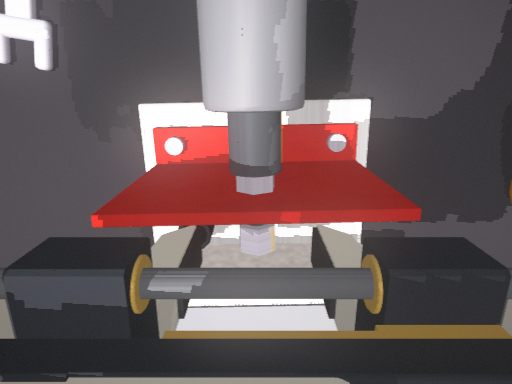

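Request:
{"name": "play_rows", "arguments": {"moves": [[[0.001,0,-0.002,0,-1],[0,0,0,0,-1],[0,0,0,0,-1],[0,0,0,0,-1],[0,0,0,0,-1],[0,0,0,0,-1],[0,0,0,0,-1],[0,0,0,0,-1],[0,0,0,0,-1],[0,0,0,0,-1]]]}}

```text
time: 23.1
tool_pos: [0.5631, 0.1708, 0.0668]
tool_rot: [0.156, 1.557, 0.282]
contact_force: [-0.2, -0.4, -0.4]
opening: 0.0003
```

Run:
```python
from h import *
import cv2
to([.5615,.1708,.062])
n="wrist"
im=robot.read_camera(n);cv2.imwrite("pics/s_w.png",im[:,:,::-1])
im=robot.read_camera("scene");cv2.imwrite("pics/s_s.png",cv2.resize(im[130:300,180:380,::-1],None,fx=3.5,fy=3.5,interpolation=cv2.INTER_CUBIC))
```

```text
t 23.1 pos [0.5631 0.1708 0.0668] shift mm [ 4.7  0.2 -1.7] open 0.00025040680559469393 F [-0.2 -0.4 -0.4]
toolx [ 0.0134  0.0039 -0.9999] tooly [-0.125  0.992  0.002]
```

View pics/s_w.png

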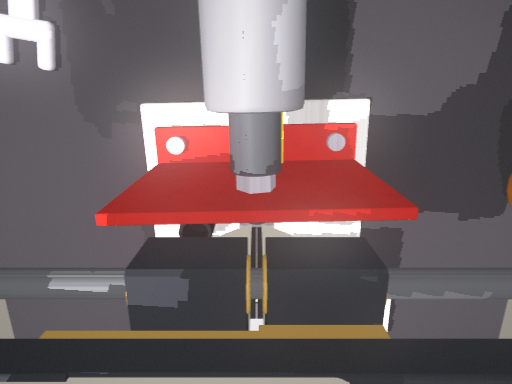

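View pics/s_s.png

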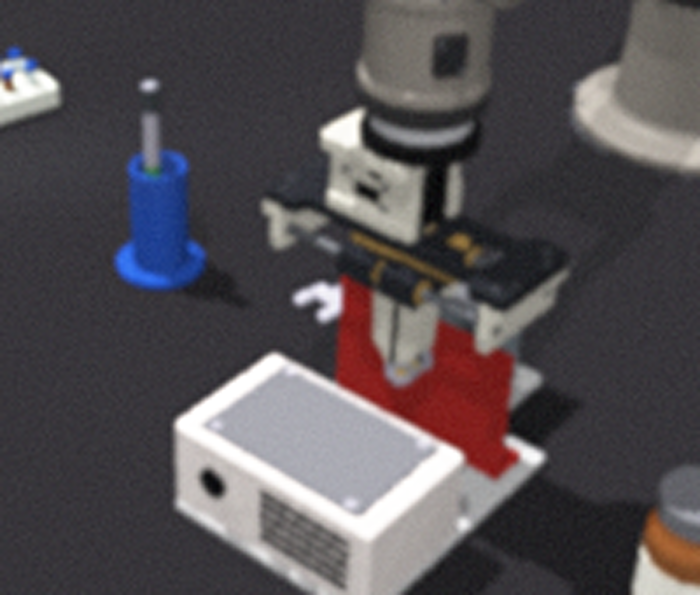

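Run:
```python
from h import *
import cv2
im=robot.read_camera("scene")
im2=robot.read_camera("scene")
m=(im.astype(float)+im2)/2
m=m.astype('uint8')
cv2.imwrite("pics/t_s.png",cv2.resize(m[195:265,260:345,::-1],None,fx=8,fy=8,interpolation=cv2.INTER_CUBIC))
c=robot.get_calibration("scene");p,R,o=pose()
print(p,o["opening"],"tcp px",proj(c,p),"grasp",proj(c,p-R[:,0]*.019), "head",proj(c,[.5615,.1708,.08]))
for n in ["scene"]: print(robot.spot_in(n,"bolt_head")[:2])
```

```text
[0.56315238 0.17075491 0.0666941 ] 0.00037184721089136597 tcp px [[294.03387302 239.60578321]] grasp [[294.54934299 233.14105208]] head [[294.86987608 234.85976386]]
[{'point': [295.8, 236.1], 'score': 0.43}, {'point': [281.4, 257.8], 'score': 0.25}]
```

View pics/t_s.png

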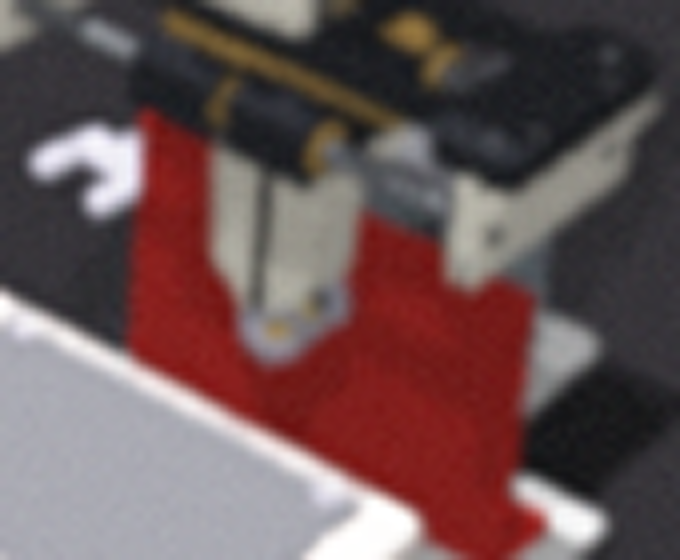

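Run:
```python
from h import *
p,R,o=pose();c=robot.get_calibration("wrist")
print("cam in tool",R.T@(-c["view"][:3,:3].T@c["view"][:3,3]-p))
for back in (0,.01,.019,.03,.047):
    P=[p+R@np.array([-back,y,z]) for y in(-.046,.046,0) for z in(-.0095,.0095)]
    print(back,proj(c,P).round(0).tolist())
```

```text
cam in tool [-0.18214057 -0.00031649 -0.07650732]
0 [[176.0, 211.0], [178.0, 242.0], [336.0, 211.0], [334.0, 241.0], [256.0, 211.0], [256.0, 241.0]]
0.01 [[172.0, 218.0], [174.0, 249.0], [341.0, 217.0], [338.0, 249.0], [256.0, 217.0], [256.0, 249.0]]
0.019 [[168.0, 224.0], [170.0, 257.0], [345.0, 224.0], [342.0, 257.0], [256.0, 224.0], [256.0, 257.0]]
0.03 [[162.0, 232.0], [165.0, 267.0], [350.0, 232.0], [347.0, 267.0], [256.0, 232.0], [256.0, 267.0]]
0.047 [[152.0, 248.0], [156.0, 286.0], [361.0, 248.0], [357.0, 286.0], [256.0, 248.0], [256.0, 286.0]]
```

Request:
{"name": "play_rows", "arguments": {"moves": [[[-0.003,0,0,0,0],[0,0,0,0,0.5],[0,0,0,0,1],[0,0,0,0,1],[0,0,0,0,1],[0,0,0,0,1],[0,0,0,0,1],[0,0,-0.001,0,1],[0,0,0,0,1],[0,0,0,0,1]]]}}

```text
time: 24.35
tool_pos: [0.5616, 0.1708, 0.0694]
tool_rot: [0.184, 1.558, 0.309]
contact_force: [-0.0, 0.2, -0.4]
opening: 0.0763
```

Run:
```python
from h import *
import cv2
y=.1333
to([.5615,.1708,.044],[-np.sin(y),np.cos(y)])
n="wrist";c=robot.get_calibration(n)
im=robot.read_camera(n);cv2.imwrite("pics/u_w.png",im[:,:,::-1])
print(proj(c,[[.5615,.1708,.08]]))
im=robot.read_camera("scene")
cv2.imwrite("pics/u_s.png",cv2.resize(im[170:265,240:345,::-1],None,fx=6,fy=6,interpolation=cv2.INTER_CUBIC))
c=robot.get_calibration("scene");p,R,o=pose()
print([proj(c,p+R@np.array([-b,yy,0])).round(1).tolist() for b in(0,.019) for yy in(-.046,.046)])
```

```text
t 24.35 pos [0.5616 0.1708 0.0694] shift mm [25.4 -0.  -0.4] open 0.07629269889901111 F [-0.   0.2 -0.4]
toolx [ 0.012   0.0038 -0.9999] tooly [-0.125  0.992  0.002]
turn -0.4583409610290943 q6 -1.5335924505280794
after turn shift mm [25.4 -0.  -0.4]
[[256.35191343 234.08234438]]
[[[279.5, 230.4]], [[310.4, 246.9]], [[279.9, 224.0]], [[311.1, 240.4]]]
```

View pics/u_w.png

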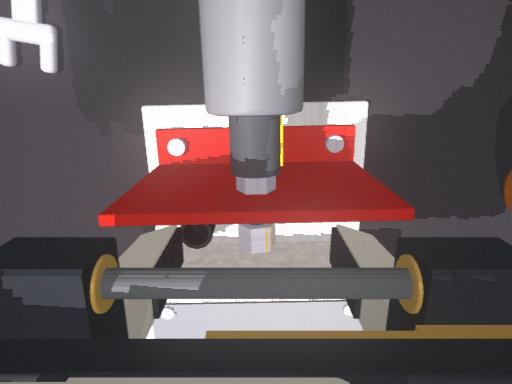

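View pics/u_s.png

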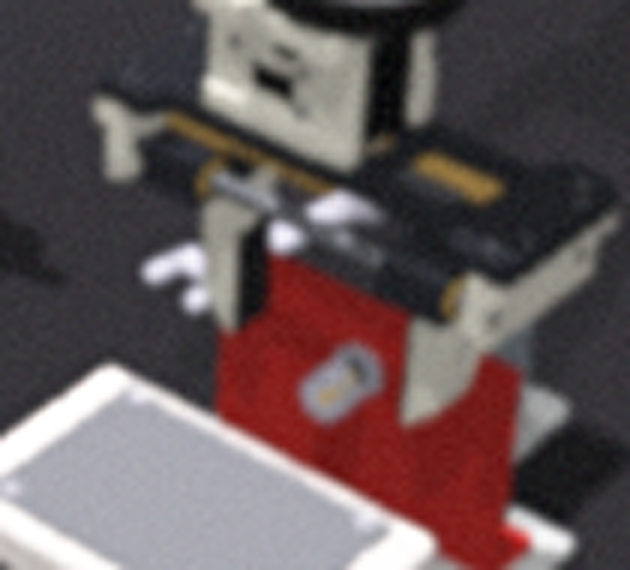

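The two cameras agree that the real fingertips end about 19 mm short of the reported TCP. The fingertips sit near pixel rows 225 and 240, and the reported TCP projects to rows 230 and 247. The first close therefore shut above the head, so I'll go about 24 mm lower.

Request:
{"name": "play_rows", "arguments": {"moves": [[[0,0,0,0,1],[0,0,0,0,1],[0.004,0,0,0,1],[0.004,0,0,0,1],[0.005,0,0,0,1],[0.004,0,0,0,1],[0.003,0,0,0,1],[0.002,0,0,0,1],[0,0,0,0,1],[0,0,0,0,1]]]}}

```text
time: 25.45
tool_pos: [0.5615, 0.1708, 0.0447]
tool_rot: [0.2, 1.559, 0.325]
contact_force: [-0.8, 0.7, 0.9]
opening: 0.0915
```

Run:
```python
from h import *
import cv2
y=.1333
to([.5615,.1708,.044],[-np.sin(y),np.cos(y)])
im=robot.read_camera("wrist");cv2.imwrite("pics/v_w.png",im[:,:,::-1])
im=robot.read_camera("scene")
cv2.imwrite("pics/v_s.png",cv2.resize(im[170:265,240:345,::-1],None,fx=6,fy=6,interpolation=cv2.INTER_CUBIC))
```

```text
t 25.45 pos [0.5615 0.1708 0.0447] shift mm [ 0.7 -0.  -0. ] open 0.09153601566866891 F [-0.8  0.7  0.9]
toolx [ 0.0107  0.0036 -0.9999] tooly [-0.125  0.992  0.002]
turn -0.4586107523049918 q6 -1.5336514785384903
after turn shift mm [ 0.7 -0.  -0. ]
```

View pics/v_s.png

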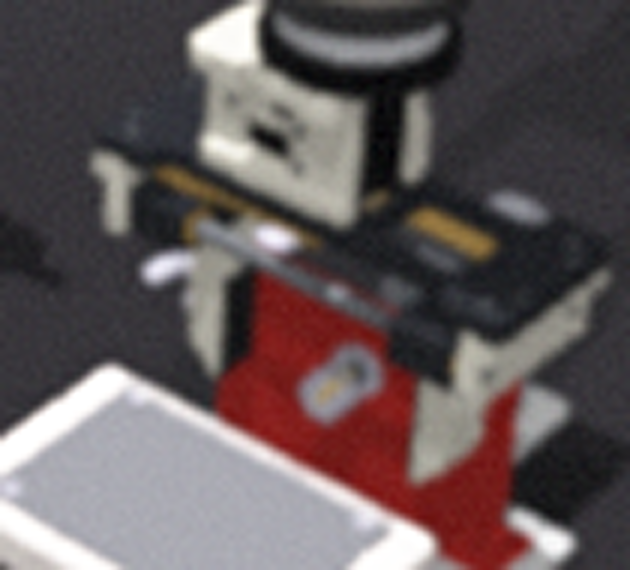

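View pics/v_w.png

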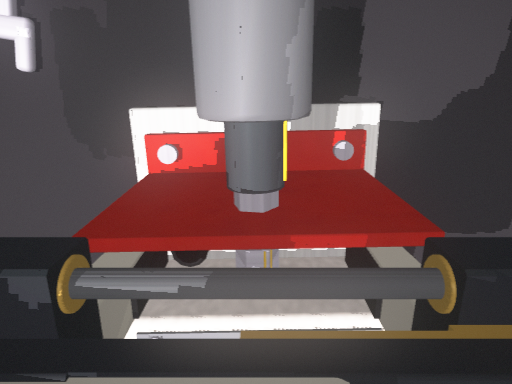

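Request:
{"name": "play_rows", "arguments": {"moves": [[[0,0,0,0,0],[0,0,0,0,-1],[0,0,0,0,-1],[0,0,0,0,-1],[0,0,0,0,-1],[0,0,0,0,-1],[0,0,0,0,-1],[0,0,0,0,-1],[0,0,0,0,-1],[0,0,0,0,-1]]], "grip_force": 40}}

```text
time: 26.55
tool_pos: [0.5619, 0.1712, 0.0454]
tool_rot: [0.218, 1.558, 0.343]
contact_force: [-0.2, 0.2, 0.4]
opening: 0.0184
```

Request:
{"name": "play_rows", "arguments": {"moves": [[[0,0,0,0,-1],[0,0,0,0,-1],[0,0,0,0,-1],[0,0,0,0,-1],[0,0,0,0,-1],[0,0,0,0,-1],[0,0,0,0,-1],[0,0,0,0,-1],[0,0,0,0,-1],[0,0,0,0,-1]]]}}

```text
time: 27.55
tool_pos: [0.5619, 0.1712, 0.0455]
tool_rot: [0.213, 1.558, 0.338]
contact_force: [0.1, 0.1, -0.9]
opening: 0.0183
```

Run:
```python
from h import *
import cv2
to([.5615,.1708,.044])
im=robot.read_camera("wrist");cv2.imwrite("pics/w_w.png",im[:,:,::-1])
im=robot.read_camera("scene")
cv2.imwrite("pics/w_s.png",cv2.resize(im[150:265,210:345,::-1],None,fx=5,fy=5,interpolation=cv2.INTER_CUBIC))
```

```text
t 27.55 pos [0.5619 0.1712 0.0455] shift mm [ 1.5 -0.3 -0.5] open 0.018303940806198456 F [ 0.1  0.1 -0.9]
toolx [ 0.0122  0.0043 -0.9999] tooly [-0.125  0.992  0.003]
```

View pics/w_s.png

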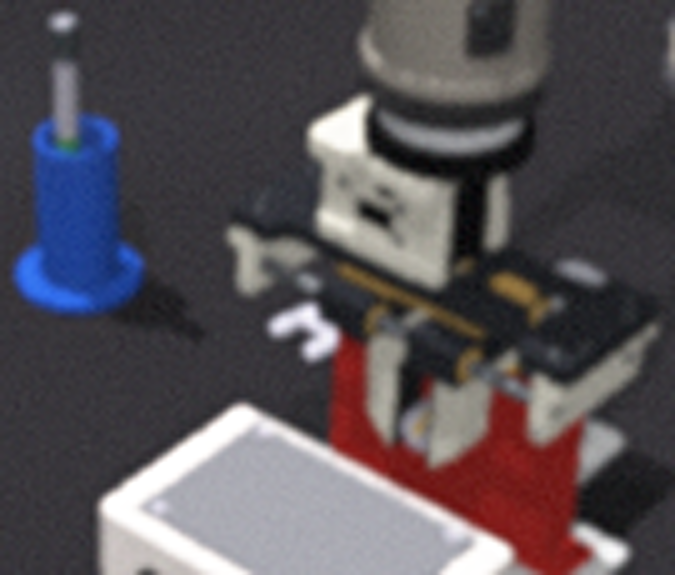

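View pics/w_w.png

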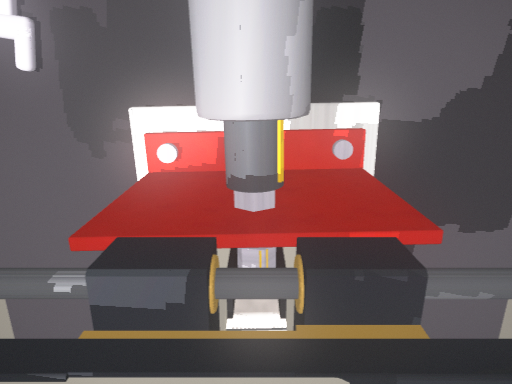

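Request:
{"name": "play_rows", "arguments": {"moves": [[[0,0,0,0,-1],[0,0,0,0,-1],[0,0,0,0,-1],[0,0,0,0,-1],[0,0,0,0,-1],[0,0,0,0,-1],[0,0,0,0,-1],[0,0,0,0,-1],[0,0,0,0,-1],[0,0,0,0,-1]]]}}

```text
time: 28.65
tool_pos: [0.5619, 0.1712, 0.0454]
tool_rot: [0.214, 1.558, 0.34]
contact_force: [0.2, 0.4, -0.0]
opening: 0.0183
```

Run:
```python
from h import *
import cv2
to([.5615,.1708,.044])
im=robot.read_camera("wrist")[:,:,::-1]
a=cv2.imread("pics/w_w.png")
cv2.imwrite("pics/x_w.png",np.hstack([cv2.resize(k[110:275,210:310],None,fx=3.5,fy=3.5,interpolation=cv2.INTER_CUBIC) for k in(a,im)]))
```

```text
t 28.65 pos [0.5619 0.1712 0.0454] shift mm [ 1.4 -0.4 -0.5] open 0.018307574426885354 F [ 0.2  0.4 -0. ]
toolx [ 0.0121  0.0043 -0.9999] tooly [-0.125  0.992  0.003]
```

View pics/x_w.png

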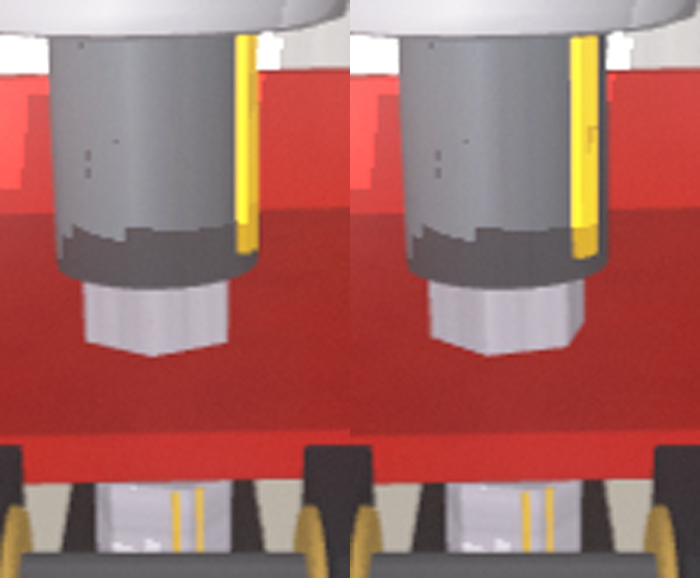

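The nut and chuck turned between the two pictures, but the yellow marks on the head stayed at the same pixels. The head is held still and the column is standing in the cup, so I'm handing in.

Run:
```python
from cell import robot
print(robot.hand_in())
```

```text
the job is handed in; nothing more can be done
None
```

The column is standing upright in the blue cup, and I handed in at about 28.7 s (limit 58 s) with the gripper still holding the bolt head.

**Last checks**
- **Head held still:** the opening was steady at 18.3 mm with the grip set to 40 N. Two wrist pictures about 1 s apart showed the nut and chuck turning while the yellow marks on the head did not move.
- **Column:** the last scene picture shows it upright in the cup. I lowered it slowly until it stopped on the cup floor and only then opened the fingers.
- **Bystanders:** I did not touch the jar, rack or spanner.

**What disagreed**
- **Missed first grip:** my first try at the head closed to 0 mm and lifted the arm about 3 mm.
- **Cause:** both cameras showed the real fingertips about 19 mm short of the reported TCP. I opened, went about 24 mm lower and gripped again.
- **Effect on the column grip:** it explains why the column measured 14 mm when gripped. I was probably holding its 15 mm top fitting and not the 12 mm rod.
- **Tilt at the cup:** the tool leaned by about 14 mrad and slid about 3 mm sideways as the column touched down. The force reading there was too noisy to confirm contact, so I judged it from the height no longer changing.

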